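# Slide the mill and the oil bottle back into the row

## Robot

A 6-joint arm with a two-finger parallel gripper is mounted at the origin on the work surface. World frame = base frame: x ahead of the robot, y to its left, z up, the work surface at z = 0. Lengths are in mm, angles in degrees, forces in N, time in s.
With the tool pointing down it reaches from about 350 to 925 mm from the base axis. Payload 6.4 kg.
Tool frame: the origin (TCP) lies at the very end of the fingers, on their centre line; the grasp point (between the pads) lies 19 mm behind it; z points along the fingers, x is the direction in which the jaws open and shut, and the axes are right-handed (so a half turn about z gives the same grasp; the last joint's range is limited). The gripper opens to 85 mm and grips with 20 to 120 N. Pads are 22 mm wide; open, the fingers measure 114 mm over their backs; the gripper's body (76 mm by 85 mm) begins 54 mm behind the grasp point. The pads swing forward as they close: fully open they stand 13 mm farther back than shut.
Start: joints at [65.827, 14.043, 89.255, -0, 76.702, -9.975], TCP at [159.423, 630.157, 231.29] pointing down, gripper open.
Joint ranges: [-179.41, 179.41], [-58.25, 129.5], [7.25, 145.43], [-54.29, 234.29], [11.92, 165.04], [-157.13, 157.13]. Speed limits (degrees/s): [147.25, 147.25, 180, 180, 180, 180].

## Interface

Orientations are given as [roll, pitch, yaw] about the fixed x, y, z axes, in that order (R = Rz(yaw) Ry(pitch) Rx(roll)).
In Python, from bench import bot gives the robot as it stands. Calls block until the motion is done:
- bot.reach(position, orientation): joint-space move of the TCP to a pose.
- bot.movel(position, ori=None, speed=150, stop_force=None): straight line of the TCP; ori=None keeps the orientation; speed is the mean speed in mm/s. With stop_force (N) it stops when the force on the tool has changed by that much, and returns True; else False.
- bot.move_j(angles): joint-space move.
- bot.set_gripper(opening, effort=None): opening from 0.0 (shut) to 1.0 (fully open); effort is the grip in N (None keeps the last); returns when the fingers have stopped.
- bot.pause(seconds).
- bot.ik(position, orientation): joint angles nearest the present ones, or None.
- bot.sense(): the state.
- bot.capture(name): name is "scene" or "top"; returns (picture, depth): 420x560x3 uint8, red, green, blue; 420x560 float32, mm along the optical axis (not along the pixel's ray), 0 where there is no reading.
- bot.camera_info(name): a dict with "camera_matrix" (3x3 intrinsics, pixels), "k1" (the pictures are not rectified: a ray, as slopes to the right and down, at radius r is drawn at 1 + k1 r^2 times it, then the intrinsics apply), "view" (4x4, takes a point from world to camera coordinates). Camera axes: x right, y up, looking along -z (the intrinsics and any distortion apply to the point x, -y, -z); pixel columns grow to the right and rows downward; lengths in mm; the calibration is good to about 2 mm. A picture is of the moment at which its call begins. camera_info takes no time and is no camera call.
A pose or a line that the arm cannot do raises bot.Unreachable and nothing moves.
- bot.finish_job(): hands the job in, once; it reports no verdict.
Trained networks look in the newest picture that a camera, given by its name, has taken for a name from the list of things; names that differ only in an ending like _2 or _b are one class to them, and where a whole thing is asked for, a point or a joint stands for the part that bears it (a point fixed in the world has none). Each returns a list of dicts, best first, with "p" (0 to 1); they miss things now and then, are a little off and sometimes report something else, mostly with a low value. They report only what shows in the picture. A call takes as long as a camera call.
- bot.spot_in(name, camera): "xyz" ([x, y, z] in mm, in world coordinates, good to about 4 mm: the middle of the surface that is visible of it).
The state is a dict: "clock": time; "joint_positions": joint angles; "qvel": joint speeds; "tau": joint torques, N m; "position": TCP position; "tcp_rot": TCP orientation; "wrist_force": force on the tool from outside, world axes, zero at the start; "wrist_torque": the same for the moment, N m; "opening": opening from 0.0 (shut) to 1.0 (fully open).
Only numpy, scipy, OpenCV 4.12 (cv2) and the standard library are available. Lean on these libraries where they do the work, as an engineer would, in place of code of your own. Each camera call takes 0.05 s, during which the arm holds its last target. There are 200 camera calls.

## Task

The pepper mill and the oil bottle have been left out on the counter: push each one, low on its body so that it slides upright and does not tip, back into the row along the steel ledge, one in each of the two gaps (either way round), in the middle of its gap and up against the ledge. Only push them with the fingers, without gripping or lifting them, and leave the row bottles and everything else on the counter standing where they are.

Things in the scene. Friction and masses are not known exactly. Their poses are not given: they have to be found in the camera images.
- mill: Pepper mill of dark turned wood with a steel ball on top, standing on the counter, 257 mm tall, 0.3 to 0.6 kg. Round: straight foot 60 mm in diameter up to 40 mm high, then a waist (39 mm at 120 mm high), then a bulge (55 mm at 170 to 210 mm high). It slides on its flat base but tips over easily if pushed higher than the foot. Origin: centre of its underside, z up.
- oil: Green glass oil bottle with paper label, black stopper and bent steel pourer, standing on the counter, 276 mm tall, 0.4 to 0.75 kg. Straight round body 62 mm in diameter up to 150 mm high, then tapering to a 27 mm neck. It slides on its flat base but tips over easily if pushed high. Origin: centre of its underside, z up.
- ledge: Fixed steel ledge at the back, 55 mm high, 800 long, 190 deep, pans in its top; turned by up to 7 degrees. Origin: at counter level, middle of its front face (towards the robot); x points into the ledge, y along the face to the left. Along the face stand a row bottle, a gap, a row bottle, a gap, a row bottle, at about 90 mm spacing; each gap is about 120 mm wide between the bottles' sides.
- gap_left (a point): Point at counter level in the middle of the left gap of the row (left seen from the robot), 31 mm in front of the ledge's front face: where the axis of a bottle stands when it touches the ledge in mid-gap. Axes as the ledge.
- gap_right (a point): The same in the right gap of the row. Axes as the ledge.
- red: Red plastic squeeze bottle, 60 mm in diameter, 205 mm tall with its pointed nozzle. It stands in the row along the ledge, about 4 mm off its front face; which of the three row places (left end, middle, right end) it has varies. Origin: centre of its underside, z up.
- yellow: Yellow plastic squeeze bottle, 60 mm in diameter, 205 mm tall with its pointed nozzle. It stands in the row along the ledge, about 4 mm off its front face; which of the three row places (left end, middle, right end) it has varies. Origin: centre of its underside, z up.
- shaker: Steel salt shaker with a domed top, 62 mm in diameter, 147 mm tall. It stands in the row along the ledge, about 4 mm off its front face; which of the three row places (left end, middle, right end) it has varies. Origin: centre of its underside, z up.
- bowl: Steel bowl, 130 mm in diameter, 55 mm high, on the counter to the left. Origin: centre of its underside.
- ramekin: Small white ramekin, 72 mm in diameter, 36 mm high, on the counter to the right. Origin: centre of its underside.
- turner: Turner with black handle lying on the counter near the right, about 305 mm long, up to 75 mm wide and 22 mm high, blade towards its own +x. Origin: on the counter where handle meets the steel, handle end at x = -125 mm, blade end at x = +180 mm.

How it is judged (in metres and radians):
At the end, for the whole second after the job is handed in: Mill and oil bottle upright (0.06 rad) and still, one in each gap: within 22 mm of its middle, at most 13 mm of air to the ledge; red, yellow and shaker upright, moved under 20 mm; bowl, ramekin and turner moved under 30 mm ((((x of mill in the frame of gap_left between -0.014 and 0.01 m and y of mill in the frame of gap_left between -0.022 and 0.022 m) and (x of oil in the frame of gap_right between -0.014 and 0.01 m and y of oil in the frame of gap_right between -0.022 and 0.022 m)) or ((x of mill in the frame of gap_right between -0.014 and 0.01 m and y of mill in the frame of gap_right between -0.022 and 0.022 m) and (x of oil in the frame of gap_left between -0.014 and 0.01 m and y of oil in the frame of gap_left between -0.022 and 0.022 m))) and angle between each of mill, oil, red, yellow, shaker's own z axis and vertical below 0.06 rad and linear speed of each of mill, oil below 0.015 m/s and distance of each of red, yellow, shaker from where it was at the start of the episode below 0.02 m and distance of each of bowl, ramekin, turner from where it was at the start of the episode below 0.03 m); the robot touches nothing.
It fails at once if the pepper mill or the oil bottle is lifted off the counter (height (world z) of any of mill, oil above 0.012 m).
It fails at once if the pepper mill or the oil bottle is tipped over (angle between any of mill, oil's own z axis and vertical above 0.25 rad).
It fails at once if the pepper mill or the oil bottle is pinched between the fingers or rammed (the fingers press on it with more than 30 N) (contact force between the fingers and mill above 30 N or contact force between the fingers and oil above 30 N).
It fails at once if a bottle of the row is shoved more than 20 mm out of its place or knocked over (distance of any of red, yellow, shaker from where it was at the start of the episode above 0.02 m or angle between any of red, yellow, shaker's own z axis and vertical above 0.25 rad).
It fails at once if the bowl, the ramekin or the turner is moved more than 30 mm (distance of any of bowl, ramekin, turner from where it was at the start of the episode above 0.03 m).
It also fails if it takes over 64 s, if anything falls off the work surface, if the arm or the gripper's body presses on something with over 40 N, if the wrist force passes 120 N, or if a joint passes its speed limit or range.

## Working session

There is one attempt and no reset: what is moved stays moved. The work goes in short steps, each a Python script; the robot and the scene stay as the last script left them, time stands still between calls to the robot, and variables do not carry over. Pictures are saved under pics/ and viewed, about 8 in all and at most 12, crops included, and the job is handed in when it is done.

```bash
mkdir -p pics
cat > h.py <<'E'
from bench import bot
import numpy as np, cv2
def cloud(name):
    pic,d=bot.capture(name); ci=bot.camera_info(name)
    K=np.array(ci["camera_matrix"]);V=np.array(ci["view"]);k=float(ci["k1"])
    h,w=d.shape; u,v=np.meshgrid(np.arange(w),np.arange(h))
    p=cv2.undistortPoints(np.stack([u,v],-1).reshape(-1,1,2).astype(np.float64),K,np.array([k,0,0,0,0.])).reshape(h,w,2)
    P=np.stack([p[...,0]*d,-p[...,1]*d,-d,np.ones_like(d)],-1)@np.linalg.inv(V).T
    P=P[...,:3]; P[d==0]=np.nan
    return pic,P
E
python3 - <<'E'
from h import *
out=[]
for c in("scene","top"):
    pic,P=cloud(c); np.save(c+".npy",P); cv2.imwrite(f"pics/{c}0.png",pic[...,::-1])
    for n in("mill","oil","red","yellow","shaker","bowl","ramekin","turner","ledge"):
        print(c,n,[(np.round(r["xyz"]).tolist(),round(r["p"],2)) for r in bot.spot_in(n,c)][:2])
    print(np.linalg.inv(np.array(bot.camera_info(c)["view"]))[:3,3])
print(bot.sense()["tcp_rot"],bot.sense()["clock"])
E
```

```text
scene mill [([470.0, 120.0, 147.0], 0.71), ([840.0, 81.0, 59.0], 0.7)]
scene oil [([499.0, -110.0, 124.0], 0.83), ([467.0, 120.0, 145.0], 0.61)]
scene red [([706.0, -165.0, 122.0], 0.93)]
scene yellow [([677.0, 185.0, 127.0], 0.74)]
scene shaker [([697.0, 11.0, 108.0], 0.87), ([677.0, 189.0, 124.0], 0.32)]
scene bowl [([395.0, 324.0, 29.0], 0.77)]
scene ramekin []
scene turner [([294.0, -374.0, 8.0], 0.69)]
scene ledge [([836.0, 81.0, 56.0], 0.98)]
[1412.74096206  322.05836887  736.86686836]
top mill [([442.0, 108.0, 218.0], 0.92)]
top oil [([466.0, -113.0, 176.0], 0.59)]
top red [([675.0, -166.0, 143.0], 0.7)]
top yellow [([646.0, 173.0, 150.0], 0.73), ([446.0, 109.0, 219.0], 0.72)]
top shaker [([656.0, 2.0, 142.0], 0.84), ([643.0, 172.0, 149.0], 0.48)]
top bowl [([429.0, 335.0, 23.0], 0.59), ([543.0, -300.0, 6.0], 0.57)]
top ramekin [([542.0, -303.0, 9.0], 0.73)]
top turner [([294.0, -375.0, 6.0], 0.81)]
top ledge [([787.0, 24.0, 60.0], 0.89)]
[ 394.39059712   -2.15810466 1201.05540315]
[ 1.79998311e+02 -1.25235127e-03  7.58040674e+01] 1.0
```

```bash
python3 -c "
import cv2,numpy as np
a=cv2.imread('pics/scene0.png');b=cv2.imread('pics/top0.png')
cv2.imwrite('pics/both0.png',cv2.resize(np.hstack([a,b]),(800,300)))"
```

```text
(no output)
```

View pics/both0.png

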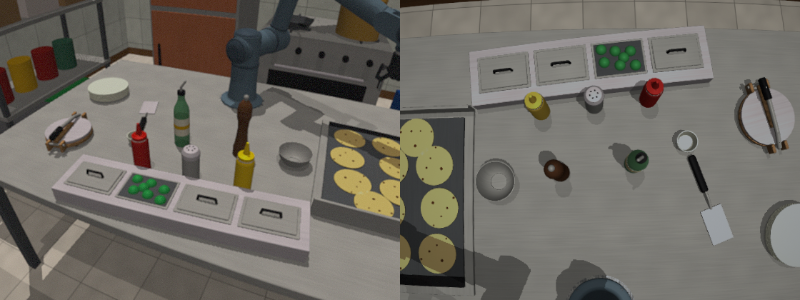

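The scene shows a yellow, shaker, red row (left to right) along a ledge that is slightly rotated. The mill (top view about 557,170) and oil (637,160) stand in front of it. Next I fit circles and the ledge edge.

```bash
cat >> h.py <<'E'
from scipy.optimize import least_squares
def fit(P,c0,zr,r,rad=45):
    m=(np.hypot(P[:,0]-c0[0],P[:,1]-c0[1])<rad)&(P[:,2]>zr[0])&(P[:,2]<zr[1])
    Q=P[m,:2]
    if len(Q)<15: return None,len(Q)
    s=least_squares(lambda c:np.hypot(*(Q-c).T)-r,c0,loss="soft_l1",f_scale=2)
    return s.x.round(1),len(Q)
E
python3 - <<'E'
from h import *
C={c:np.load(c+".npy").reshape(-1,3) for c in("scene","top")}
for c,P in C.items():
    P=P[np.isfinite(P[:,0])]
    for n,c0,zr,r in[("mill",(455,112),(3,40),30),("mill",(455,112),(170,210),27.5),("oil",(478,-112),(5,150),31),("red",(680,-166),(10,110),30),("yellow",(650,178),(10,110),30),("shaker",(670,5),(10,100),31)]:
        x,k=fit(P,np.array(c0,float),zr,r,50); print(c,n,zr,x,k)
    m=(abs(P[:,2]-55)<5)&(P[:,0]>620)
    T=P[m]; e=[]
    for y in range(-330,390,15):
        q=T[abs(T[:,1]-y)<7]
        if len(q)>5: e.append((np.percentile(q[:,0],2),y))
    e=np.array(e); 
    f=least_squares(lambda a:e[:,0]-a[0]-a[1]*e[:,1],[700,0],loss="soft_l1",f_scale=2).x
    print(c,"edge x=%.1f + %.4f y"%tuple(f),len(e),(e[:,0]-f[0]-f[1]*e[:,1]).round(0))
E
```

```text
scene mill (3, 40) [449.8 118.3] 95
scene mill (170, 210) [449.  118.6] 286
scene oil (5, 150) [ 474.4 -119.4] 972
scene red (10, 110) [ 690.9 -176.6] 552
scene yellow (10, 110) [655.5 182.1] 605
scene shaker (10, 100) [672.6   4.1] 516
scene edge x=711.4 + -0.0996 y 48 [ -0.   0.   2.   1.   1.  -0.   2.   1.   1. -12.  -9. -11. -34.   1.
   0.   1.   0.   1.   1.   2.   0. -15.  -9. -10. -29.   0.   2.   1.
   2.   1.   0.   2.  -3. -17.  -9. -10. -18.   1.   1.   1.   0.   1.
  -0.   1.  -0.   1.   1.   2.]
top mill (3, 40) [455.  107.7] 170
top mill (170, 210) [452.1 118.5] 92
top oil (5, 150) [ 475.7 -118.1] 195
top red (10, 110) [ 693.1 -175.1] 334
top yellow (10, 110) [658.2 181.2] 317
top shaker (10, 100) [676.2   3.8] 212
top edge x=709.8 + -0.1006 y 48 [  0.  -0.  -0.  -1.  -1.  -1.  -1.  -1.  12.  20.  14. -42. -47.   1.
   0.   1.  -0.   0.   1.   0.   0. -59. -63.  17.   1.   1.   0.  -0.
   1.   0.  -1.   1. -43. -60. -64.  21.  23.   3.   1.  -1.  -1.  -1.
  -0.  -0.  -1.  -1.   0.   1.]
```

```bash
cat >> h.py <<'E'
from scipy.spatial.transform import Rotation as R
def ori(d,phi):
    d=np.array([d[0],d[1],0.]);d/=np.linalg.norm(d);p=np.radians(phi)
    z=np.sin(p)*d+np.cos(p)*np.array([0,0,-1.]); x=np.array([-d[1],d[0],0])
    return R.from_matrix(np.stack([x,np.cross(z,x),z],1)).as_euler("xyz",degrees=True).tolist()
S={"mill":np.array([449.5,118.4]),"oil":np.array([475.,-118.8])}
G={"mill":np.array([670.,93.]),"oil":np.array([688.,-86.])}
def pt(n,s,z,lat=0):  # TCP so that point s mm short of gap along push line
    d=G[n]-S[n];d=d/np.linalg.norm(d); p=G[n]-s*d
    return [*p.tolist(),z],d
E
python3 - <<'E'
from h import *
for n in S:
    L=np.linalg.norm(G[n]-S[n])
    for phi in(30,35,40,45):
        print(n,phi,[None if bot.ik(pt(n,s,z)[0],ori(pt(n,s,z)[1],phi)) is None else np.round(bot.ik(pt(n,s,z)[0],ori(pt(n,s,z)[1],phi))).tolist() for s,z in((L+70,150),(L+70,14),(30,14),(L+70,280))])
E
```

```text
mill 30 [[6.0, -37.0, 145.0, -9.0, 43.0, -72.0], None, [-0.0, 20.0, 113.0, -11.0, 18.0, -74.0], [6.0, -46.0, 136.0, -7.0, 61.0, -75.0]]
mill 35 [None, None, None, [7.0, -49.0, 139.0, -9.0, 57.0, -74.0]]
mill 40 [None, None, None, [8.0, -53.0, 141.0, -12.0, 53.0, -71.0]]
mill 45 [None, None, None, [9.0, -56.0, 144.0, -15.0, 49.0, -69.0]]
oil 30 [None, None, [-24.0, 22.0, 111.0, 37.0, 27.0, -152.0], [-49.0, -40.0, 133.0, 26.0, 72.0, -153.0]]
oil 35 [None, None, None, [-52.0, -43.0, 135.0, 32.0, 71.0, -157.0]]
oil 40 [None, None, None, None]
oil 45 [None, None, None, None]
```

```bash
sed -i 's/def ori(d,phi):/def ori(d,phi,flip=1):/; s/x=np.array(\[-d\[1\],d\[0\],0\])/x=flip*np.array([-d[1],d[0],0])/' h.py
python3 - <<'E'
from h import *
for n in S:
  L=np.linalg.norm(G[n]-S[n])
  for fl in(1,-1):
    for phi in(0,15,20,25,28,30,32):
      r=[]
      for z in (18,26):
        row=""
        for s in range(20,int(L)+80,20):
          p,d=pt(n,s,z); row+="." if bot.ik(p,ori(d,phi,fl)) is None else "O"
        r.append(row)
      print(n,fl,phi,*r)
  # jaw along push, vertical
  for a in(90,-90):
    row=""
    for s in range(60,int(L)+120,20):
      p,d=pt(n,s,15); c,t=np.cos(np.radians(a)),np.sin(np.radians(a)); dd=[c*d[0]-t*d[1],t*d[0]+c*d[1]]
      row+="." if bot.ik(p,ori(dd,0)) is None else "O"
    print(n,"jaw",a,row)
E
```

```text
mill 1 0 OOOOOOOOOOOOOOO OOOOOOOOOOOOOOO
mill 1 15 OOOOOOOOOOOOOOO OOOOOOOOOOOOOOO
mill 1 20 OOOOOOOOOOOOOOO OOOOOOOOOOOOOOO
mill 1 25 OOOOOOOOOOOOOO. OOOOOOOOOOOOOO.
mill 1 28 OOOOOOOOOOOOOO. OOOOOOOOOOOOOO.
mill 1 30 OOOOOOOOOOOOO.. OOOOOOOOOOOOO..
mill 1 32 OOOOOOOOOOOOO.. OOOOOOOOOOOOO..
mill -1 0 OOOOOOOOOOOOOOO OOOOOOOOOOOOOOO
mill -1 15 OOOOOOOOOOOOOOO OOOOOOOOOOOOOOO
mill -1 20 OOOOOOOOOOOOOOO OOOOOOOOOOOOOOO
mill -1 25 OOOOOOOOOOOOOO. OOOOOOOOOOOOOO.
mill -1 28 OOOOOOOOOOOOOO. OOOOOOOOOOOOOO.
mill -1 30 OOOOOOOOOOOOO.. OOOOOOOOOOOOO..
mill -1 32 OOOOOOOOOOOOO.. OOOOOOOOOOOOO..
mill jaw 90 ...............
mill jaw -90 OOOOOOOOOOOOOOO
oil 1 0 OOOOOOOOOOOOOO OOOOOOOOOOOOOO
oil 1 15 OOOOOOOOOOOOOO OOOOOOOOOOOOOO
oil 1 20 OOOOOOOOOOOO.. OOOOOOOOOOOOO.
oil 1 25 OOOOOOOO...... OOOOOOOOO.....
oil 1 28 OOOOO......... OOOOOO........
oil 1 30 OOO........... OOOO..........
oil 1 32 O............. OO............
oil -1 0 OOOOOOOOOOOOOO OOOOOOOOOOOOOO
oil -1 15 OOOOOOOOOOOOOO OOOOOOOOOOOOOO
oil -1 20 OOOOOOOOOOOOOO OOOOOOOOOOOOOO
oil -1 25 OOOOOOOOOOOOOO OOOOOOOOOOOOOO
oil -1 28 OOOOOOOOOOOOOO OOOOOOOOOOOOOO
oil -1 30 OOOOOOOOOOOOOO OOOOOOOOOOOOOO
oil -1 32 OOOOOOOOOOOOOO OOOOOOOOOOOOOO
oil jaw 90 OOOOOOOOOOOOOO
oil jaw -90 OOOOOOOOOOOOOO
```

Run:
```python
from h import *
n="mill";phi=28
L=np.linalg.norm(G[n]-S[n])
bot.set_gripper(0.35)
p,d=pt(n,L+54,150);o=ori(d,phi)
q=list(bot.ik(p,o)); q1=q.copy();q1[0]+=40
print(np.round(q,1))
bot.move_j(q1);bot.move_j(q)
print(bot.movel(pt(n,L+54,14)[0],o,speed=100,stop_force=15))
print(bot.movel(pt(n,L+10,14)[0],o,speed=40,stop_force=10))
s=bot.sense();print(s["position"],s["opening"],s["clock"],s["wrist_force"])
```

```text
[  5.2 -32.4 142.   -8.   43.1 -73.7]
False
False
[439.40551516 119.51179785  13.87278501] 0.3513408575218415 6.5667 [-1.65104717 -0.006343    0.23021549]
```

Run:
```python
from h import *
pic,P=cloud("scene"); cv2.imwrite("pics/scene1.png",cv2.resize(pic[100:300,200:440,::-1],None,fx=3,fy=3)); P=P.reshape(-1,3);P=P[np.isfinite(P[:,0])]
print(fit(P,S["mill"]+5,(165,210),27.5,50), fit(P,S["mill"]+5,(3,40),30,50))
```

```text
(array([470.1, 115.5]), 336) (array([471.3, 116.1]), 99)
```

View pics/scene1.png

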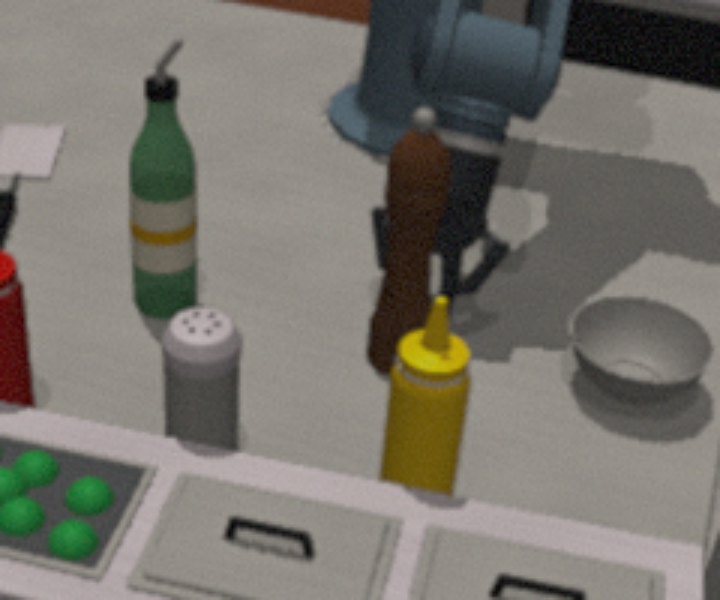

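The mill is still upright (about 410,240 in the crop). It sits against the fingers with its centre 31 mm ahead of the TCP and on the push line. I continue pushing.

```bash
cat >> h.py <<'E'
def look(c,n,near):
    pic,P=cloud(c);P=P.reshape(-1,3);P=P[np.isfinite(P[:,0])]
    return [fit(P,np.array(near,float),zr,r,45)[0] for zr,r in ([((165,210),27.5),((3,40),30)] if n=="mill" else [((5,75),31),((75,148),31)])]
def gapxy(n,p):
    a=np.arctan(0.1);v=np.array(p)-G[n];return np.round([np.cos(a)*v[0]+np.sin(a)*v[1],-np.sin(a)*v[0]+np.cos(a)*v[1]],1)
E
python3 - <<'E'
from h import *
n="mill"
o=ori(pt(n,0,0)[1],28)
print(bot.movel(pt(n,51,14)[0],o,speed=45,stop_force=15))
bot.pause(.3)
s=bot.sense();print(s["position"],s["clock"],s["wrist_force"])
for x in look("scene",n,pt(n,20,0)[0][:2]): print(x,gapxy(n,x) if x is not None else "")
E
```

```text
False
[619.28598027  98.85004665  13.98034486] 11.0917 [-2.44691418  0.05502168 -0.27031912]
[650.7  94.6] [-19.    3.5]
[647.1  98. ] [-22.3   7.3]
```

Run:
```python
from h import *
n="mill"
d=pt(n,0,0)[1];o=ori(d,28)
print(bot.movel(pt(n,34,14)[0],o,speed=25,stop_force=10))
bot.pause(.3)
print(bot.sense()["wrist_force"])
print(bot.movel(pt(n,110,14)[0],o,speed=80))
for c in("scene","top"):
  for x in look(c,n,G[n]): print(c,x,gapxy(n,x) if x is not None else "")
bot.movel(pt(n,255,60)[0],o,speed=150)
bot.movel(pt(n,255,150)[0],o,speed=150)
m="oil";L=np.linalg.norm(G[m]-S[m]);p,e=pt(m,L+58,150)
for phi in(28,30,32):
  for fl in(1,-1):
    q=bot.ik(p,ori(e,phi,fl)); print(phi,fl,None if q is None else np.round(q,1))
s=bot.sense();print(np.round(s["joint_positions"],1),s["clock"])
```

```text
False
[-6.6669793  -0.17079137  2.98820379]
False
scene [666.8  92.7] [-3.2  0. ]
scene None 
top [670.9  92.7] [ 0.9 -0.4]
top [669.6  91.4] [-0.6 -1.6]
28 1 None
28 -1 [-45.7 -26.8 138.7  28.   54.3  21.8]
30 1 None
30 -1 [-46.9 -27.7 139.8  30.6  54.1  19.2]
32 1 None
32 -1 [-48.1 -28.6 140.9  33.3  53.9  16.5]
[  4.4 -28.  139.6  -7.8  41.3 -74.4] 15.3917
```

The mill is in place, at about (-1, -1) mm in its gap's frame. Next is the oil bottle, approached from above its top.

Run:
```python
from h import *
n="mill";o=ori(pt(n,0,0)[1],28)
bot.movel(pt(n,255,295)[0],o,speed=200)
m="oil";phi=30;L=np.linalg.norm(G[m]-S[m]);p,e=pt(m,L+58,295);o=ori(e,phi,-1)
q=bot.ik(p,o);print(None if q is None else np.round(q,1))
bot.move_j(q)
print(bot.movel(pt(m,L+58,15)[0],o,speed=150,stop_force=15))
print(bot.movel(pt(m,L+10,15)[0],o,speed=40,stop_force=12))
s=bot.sense();print(s["position"],s["clock"],s["wrist_force"])
for x in look("scene",m,pt(m,L-20,0)[0][:2]): print(x)
pic,_=cloud("scene"); cv2.imwrite("pics/scene2.png",cv2.resize(pic[100:300,150:440,::-1],None,fx=2.5,fy=2.5))
```

```text
[-46.9 -38.  130.3  25.8  71.5  29.6]
False
False
[ 465.14986336 -120.04299233   14.6783067 ] 21.2667 [-5.10391519 -1.29954555  4.02571323]
[ 497.9 -114.6]
[ 498.5 -114.8]
```

View pics/scene2.png

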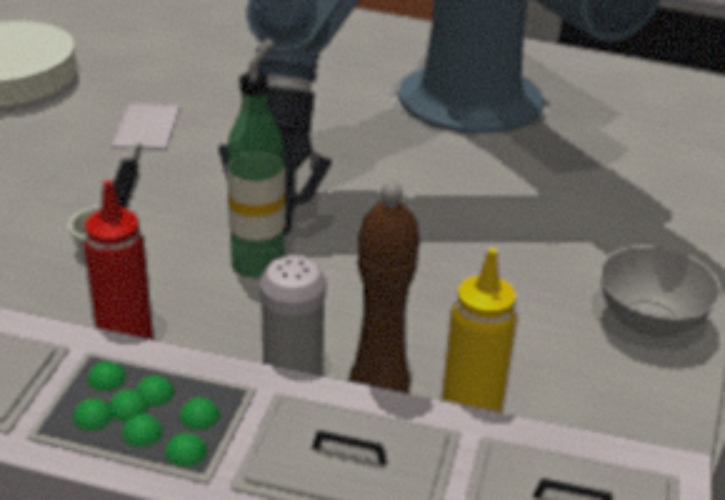

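The mill stands in its gap (about 388,290) and the oil bottle is upright against the fingers (258,190), 33 mm ahead of the TCP. I continue.

Run:
```python
from h import *
n="oil"
o=ori(pt(n,0,0)[1],30,-1)
print(bot.movel(pt(n,54,15)[0],o,speed=45,stop_force=15))
bot.pause(.3)
s=bot.sense();print(s["position"],s["clock"],s["wrist_force"])
for x in look("scene",n,pt(n,20,0)[0][:2])+look("top",n,pt(n,20,0)[0][:2]): print(x,gapxy(n,x) if x is not None else "")
```

```text
False
[634.26369125 -93.65921042  14.45718198] 25.625 [-8.40916121 -1.75276912  6.36629104]
[667.  -88.1] [-21.1   0. ]
[667.3 -88.4] [-20.8  -0.3]
[667.4 -88. ] [-20.7   0.1]
[668.2 -87.5] [-19.9   0.5]
```

Run:
```python
from h import *
n="oil"
o=ori(pt(n,0,0)[1],30,-1)
print(bot.movel(pt(n,36,15)[0],o,speed=25,stop_force=10))
bot.pause(.3);print(bot.sense()["wrist_force"])
bot.movel(pt(n,120,15)[0],o,speed=80)
bot.movel(pt(n,200,120)[0],o,speed=120)
bot.pause(.5)
for m in G:
  for c in("scene","top"):
    for x in look(c,m,G[m]): print(m,c,x,gapxy(m,x) if x is not None else "")
ps=[]
for c in("scene","top"):
    pic,P=cloud(c);ps.append(pic[...,::-1]);P=P.reshape(-1,3);P=P[np.isfinite(P[:,0])]
    for k,c0,r in(("red",(692,-176),30),("yellow",(657,182),30),("shaker",(674,4),31)): print(c,k,fit(P,np.array(c0,float),(10,100),r,50)[0])
cv2.imwrite("pics/end.png",cv2.resize(np.hstack(ps),(800,300)))
print(bot.sense()["clock"],bot.sense()["wrist_force"])
```

```text
False
[-7.12246402 -0.78281412  5.51280039]
mill scene [666.8  92.7] [-3.2  0. ]
mill scene None 
mill top [670.9  92.7] [ 0.9 -0.4]
mill top [670.   90.6] [-0.2 -2.4]
oil scene [687.3 -85.9] [-0.7  0.2]
oil scene [685.4 -85.5] [-2.5  0.8]
oil top [687.  -83.9] [-0.8  2.2]
oil top [686.3 -84.7] [-1.6  1.5]
scene red [ 691.7 -176.8]
scene yellow [656.  182.1]
scene shaker [672.9   3.9]
top red [ 694.5 -173.7]
top yellow [659.2 180.3]
top shaker [676.4   4. ]
30.1417 [-0.5503856   0.07727533  0.38917774]
```

View pics/end.png

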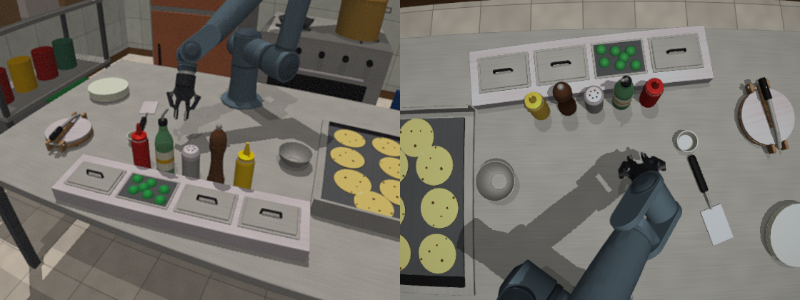

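All five bottles stand in the row (top view 537 to 652, about 95). The bowl, ramekin and turner are where they were, and the arm is clear.

```bash
python3 -c "
from bench import bot
print(bot.finish_job())"
```

```text
the job is handed in; nothing more can be done
None
```

I pushed the mill into the left gap and the oil bottle into the right gap, and handed the job in at about 30 s of the 64 s allowed. I used part-open fingers about 20 mm above the counter, with the tool tilted back 28 to 30 degrees.

**Final positions:** in the gap frames (x into the ledge, y along it), both are well within tolerance.

| Thing | x (mm) | y (mm) |
|---|---|---|
| mill | −3 to +1 | −2 to 0 |
| oil | −3 to −1 | 0 to +2 |

**Other things:** the row bottles measured within about 2 mm of where they started. The bowl, ramekin and turner look unmoved in the last picture, but I did not measure them again. The arm was clear of everything, with wrist force near zero.

**Disagreements:** the two cameras differ by 2 to 4 mm on the mill, shaker, red and yellow. The scene camera could not see the mill's foot at the end, so that check rests on its bulge and the top view. The job handover reports no verdict.

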